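# Lock the tube in an angled optics clamp

## Robot

A 7-joint arm with a two-finger parallel gripper is mounted at the origin on the work surface. World frame = base frame: x ahead of the robot, y to its left, z up, the work surface at z = 0. Lengths are in m, angles in rad, forces in N, time in s.
With the tool pointing down it reaches from about 0.425 to 0.925 m from the base axis. Payload 6.8 kg.
Tool frame: the origin (TCP) lies between the finger pads; the fingertips stand 11 mm ahead of it and the grasp point (between the pads) lies 8 mm behind it; z points along the fingers, y is the line along which they close (so a half turn about z gives the same grasp; the last joint's range is limited). The gripper opens to 85 mm and grips with 20 to 120 N. Pads are 22 mm wide; open, the fingers measure 114 mm over their backs; the gripper's body (76 mm by 85 mm) begins 54 mm behind the grasp point. The pads swing forward as they close: fully open they stand 13 mm farther back than shut.
Start: joints at [-1.435, 0.477, 0.022, 1.555, -0.011, 1.109, -0.083], TCP at [0.163, 0.655, 0.242] pointing down, gripper open.
Joint ranges: [-2.96, 2.96], [-0.34, 2.1], [-1.41, 1.46], [0.24, 2.44], [-1.37, 4.51], [0.17, 1.92], [-2.96, 2.96]. Speed limits (rad/s): [2.39, 2.39, 3.14, 3.14, 3.14, 3.14, 3.14].

## Interface

Orientations are given as a rotation vector (axis times angle).
In Python, from workcell import arm gives the robot as it stands.
- The arm moves only by the tool servo_tool, never from a script. Its argument "commands" is text: rows parted by semicolons, each of 5 numbers parted by spaces: the finger opening in mm, from 0 to 85.4, then the shift along the tool's x, y, z in mm, then the turn about the tool's z in degrees. A call has exactly 8 rows; each row shifts and turns the commanded pose from where the row before left it, along the tool's axes as they then stand; what a row does not reach is not made up. A row lasts 1/8 s, in which the tool goes at most 62.5 mm and 10.7 degrees, less where a joint would pass 70% of its speed; a pose out of reach is approached as far as the arm can. A call is refused whole if a number of a shift passes 62.5 or a number of a turn 10.7, either way. A call with a gripper value outside its range is refused whole. The fingers move at their own pace and stop on an object; "force" is the grip in N (left out, the last holds). Time passes only in rows, so rows that do not move let the fingers close, or fill a call up. It gives the time, the measured TCP pose, the force, the opening and the grip force at its end, in the units of the state.
- arm.sense(): the state, without advancing time (a new reading comes with each control period).
- arm.camera(name): name is "side" or "top"; returns a dict with "color" (420x560x3 uint8, red, green, blue), "range_z" (420x560 float32, m along the optical axis (not along the pixel's ray), 0 where there is no reading), "vfov" (degrees; the focal length in pixels is half the picture's height over the tangent of half this angle, whatever the lens; pixels are square), "cx", "cy" (the principal point, pixels), "origin" and "rotation" of the camera in the world. Camera axes: x right, y up, looking along -z (the intrinsics and any distortion apply to the point x, -y, -z); pixel columns grow to the right and rows downward; lengths in m; the calibration is good to about 2 mm. A picture is of the moment at which its call begins.
- arm.hand_in(): hands the job in; it is judged then, once.
The state is a dict: "t": time; "qpos": joint angles; "dq": joint speeds; "joint_torque": joint torques, N m; "tcp_pos": TCP position; "orientation": TCP orientation; "ft_force": force on the tool from outside, world axes, zero at the start; "wrist_torque": the same for the moment, N m; "width": finger opening in m; "grip_force": force on a finger pad.
Only numpy, scipy, OpenCV 4.12 (cv2) and the standard library are available. Lean on these libraries where they do the work, as an engineer would, in place of code of your own. Each camera call takes 0.05 s, during which the arm holds its last target. There are 200 camera calls.

## Task

Take the flat-blade driver (the one with the paddle-shaped handle) from its stand and set its blade squarely into the slot of the big screw on the sloping face of the tube clamp, in line with the screw's axis, before you start to turn. Then, keeping the driver in line, turn the screw clockwise fully home so that the lens tube is locked. Put the driver back upright in its own stand, let go, and leave everything else where it is.

Things in the scene. Friction and masses are not known exactly. Their poses are not given: they have to be found in the camera images.
- driver: flat-blade driver, loose, 158 mm, 250 g, upright in its stand. Origin: centre of blade tip; z up the shaft, x along blade width, y its thickness. Steel blade 28 (x) x 6 mm (y) to z=22, lowest 4 mm tapered to 25 x 4; shaft 18 mm dia to z=95; collar 52 mm dia, z=95-103; black paddle handle 44 (x) x 24 mm (y), z=103-158, its broad flat faces parallel to the blade.
- driver_stand: the driver's stand, fixed: dark steel plate 90 x 90 x 12 mm, top 100 mm above the table, on two side cheeks, with a central 40 mm through hole. The driver hangs in it, collar flat on the plate, tip 5 mm above the table. Origin on the table below the hole; z up. Of two such stands, one left and one right, the other holds the pin tool.
- tube_clamp: tube clamp, fixed: aluminium block on a 130 x 130 mm base plate, round a level black lens tube (44 mm dia, 170 mm long, along its y). Origin: centre of the base's underside, z up. Its upper face slopes, looking up and to its -x, its normal 0.56 rad (32 deg) from vertical. Highest edge 132 mm above the table.
- screw_mouth (a point): centre of the slot's mouth in the clamp screw's head (moves with the screw). z out of the screw along its axis, 0.56 rad from vertical; x along the slot, y across it. Steel head, a 52 mm disc; slot closed at both ends, 34 mm long (x), 10 mm wide (y), 10 mm deep. The blade fits either way round.
- screw_rim (a point): a point on the flat top of the screw's head in line with the slot, 24 mm from screw_mouth along its x; it shows how far the screw has been turned. Same axes as screw_mouth.
- clamp_screw (a joint): turn of the clamp screw (rad): grows clockwise, seen looking at the head. Starts backed out, between 0 and 0.5; stops fully home at 1.5. Moves 3 mm into the block along its axis per rad. Stiff (about 0.25 N m); stays where it is left.
- pin_tool: pointed pin tool with the round knob, 150 mm long, standing in the other, identical stand; origin at its tip, z up its shaft. Not needed: leave alone.
- objective: steel microscope objective, 34 mm diameter, 58 mm tall, standing loose on the table; origin at the centre of its underside. Leave alone.
- adapter_ring: brass ring, 54 mm outer diameter, 12 mm high, lying loose; origin at the centre of its underside. Leave alone.
- cleaner: white plastic bottle, 56 mm diameter, 110 mm tall; origin at the centre of its underside. Leave alone.
- dish: white shallow dish, 90 mm diameter, 16 mm high; origin at the centre of its underside. Leave alone.
- wrench: steel wrench lying flat on the table, 160 mm long along its x; origin at the centre of its underside. Leave alone.
Mind the look-alikes: they are no part of the job. What is shaped like the driver but green is not meant.

How it is judged:
By the outcome, as a careful person would: the job done as asked, in the order asked, and still so for the second after the job is handed in, with the robot touching nothing.
It also fails if it takes over 48 s, if anything falls off the work surface, if the arm or the gripper's body presses on something with over 40 N, if the wrist force passes 120 N, or if a joint passes its speed limit or range.

## Working session

There is one attempt and no reset: what is moved stays moved. The work goes in short steps, Python scripts to look and compute and a tool call to move; the robot and the scene stay as the last step left them, time stands still between calls to the robot, and variables do not carry over. Pictures are saved under pics/ and viewed, at most 10 in all, crops included, and the job is handed in when it is done.

Besides the shell and the picture viewer there is one more tool, called after "Call:" as name(argument=value, ...), one argument or row to a line, values as JSON. servo_tool: Moves the arm, as the interface text tells. Its arguments: {"type":"object","properties":{"commands":{"type":"string"},"force":{"type":"number"}},"required":["commands"]}

```bash
ls; mkdir -p pics; cat > h.py <<'E'
import numpy as np, cv2, pickle
from scipy.spatial.transform import Rotation as R
def shot(arm,name,tag):
    d=arm.camera(name); pickle.dump(d,open(f'pics/{tag}.pkl','wb'))
    cv2.imwrite(f'pics/{tag}.png',d['color'][:,:,::-1]); return d
def load(tag): return pickle.load(open(f'pics/{tag}.pkl','rb'))
def cloud(d):
    z=d['range_z']; f=210/np.tan(np.radians(d['vfov'])/2)
    v,u=np.mgrid[0:420,0:560]
    p=np.stack([(u-d['cx'])/f*z,-(v-d['cy'])/f*z,-z],-1)
    w=p@np.array(d['rotation']).T+d['origin']; w[z==0]=np.nan; return w
E
python3 - <<'E'
from workcell import arm
from h import *
for n in('side','top'):
    d=shot(arm,n,n+'0'); print({k:(v if k not in('color','range_z') else v.shape) for k,v in d.items()})
a=cv2.imread('pics/side0.png');b=cv2.imread('pics/top0.png')
print(arm.sense())
E
```

```text
pics
{'color': (420, 560, 3), 'range_z': (420, 560), 'vfov': 51.03768748429326, 'cx': 270.26782862770125, 'cy': 208.51510540527855, 'origin': array([ 0.26542717, -0.80678898,  0.69692545]), 'rotation': array([ 0.98878323, -0.15578082, -0.23835464])}
{'color': (420, 560, 3), 'range_z': (420, 560), 'vfov': 46.43964690887644, 'cx': 281.2590297610139, 'cy': 215.01064390671564, 'origin': array([0.36349072, 0.04566794, 1.13325528]), 'rotation': array([ 0.12652477, -0.10523016, -1.58075775])}
{'t': 0.1, 'qpos': array([-1.43509473,  0.47774628,  0.02235033,  1.55633159, -0.01148878,
        1.10931406, -0.08307204]), 'dq': array([-0.00197647, -0.00136122, -0.00074062, -0.00059901, -0.00111601,
        0.0012028 , -0.00155702]), 'joint_torque': array([ 3.78971468e-03, -5.97764468e+01,  1.61315527e+00, -2.81956422e+01,
        1.27418837e-02,  5.03416712e-03, -1.29468276e-05]), 'tcp_pos': array([0.16283392, 0.65453802, 0.2414126 ]), 'orientation': array([-3.81934213e-01, -3.11822043e+00,  2.62248956e-03]), 'ft_force': array([-0.34888776, -0.01227935,  0.27430062]), 'wrist_torque': array([-0.01491483,  0.01498422, -0.02107487]), 'grip_force': 0.0, 'width': 0.08532297359616173}
```

View pics/side0.png

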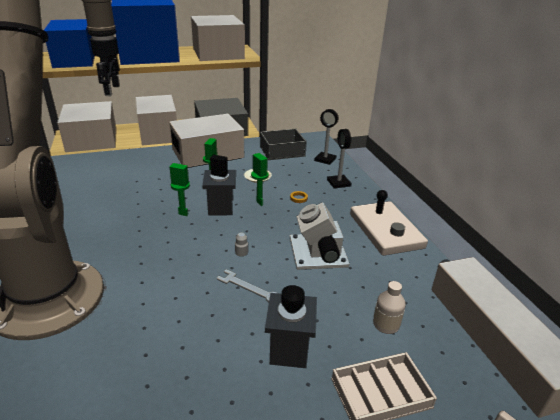

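View pics/top0.png

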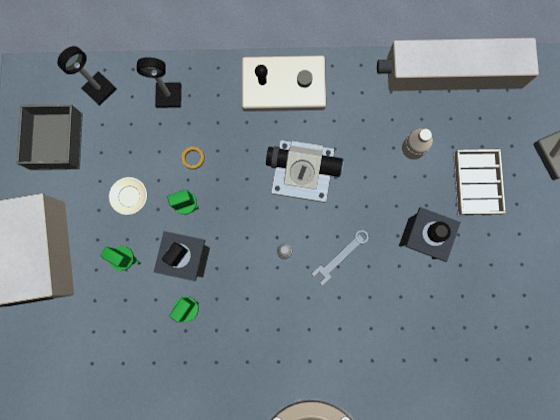

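The top view shows the clamp with its screw at about (303,173). There are four paddle-shaped candidates: black at (175,253) in the left stand, and green at (182,202), (118,258) and (184,310). The right stand (437,232) holds the round-knobbed pin tool. The black paddle in the stand fits the description; I'll confirm it in an enlarged crop.

```bash
sed -i "s/np.array(d\['rotation'\]).T/R.from_rotvec(d['rotation']).as_matrix().T/" h.py
python3 - <<'E'
from h import *
b=cv2.imread('pics/top0.png')
def c(x,y,s=32): return cv2.resize(b[y-s:y+s,x-s:x+s],(400,400),interpolation=cv2.INTER_CUBIC)
cv2.imwrite('pics/crop1.png',np.hstack([c(178,255),c(303,173)]))
d=load('top0');w=cloud(d)
np.set_printoptions(precision=4,suppress=True)
for u,v in [(175,253),(165,262),(195,262),(180,240),(240,320),(350,250),(303,173),(293,175),(313,172),(303,186),(303,150),(100,340)]: print(u,v,w[v,u])
s=load('side0');ws=cloud(s)
for u,v in [(219,160),(215,182),(300,350-130),(390,150+200),(317,212),(120,300)]: print('s',u,v,ws[v,u])
# stand plate plane, top camera & handle
for nm,W in(('top',w),('side',ws)):
    m=(np.abs(W[...,2]-.1)<.006)&(W[...,1]>.05)&(W[...,1]<.4)&(np.abs(W[...,0]-.42)<.15)
    P=W[m]; print(nm,len(P),P.min(0),P.max(0),P.mean(0))
    m=(W[...,2]>.14)&(W[...,2]<.2)&(W[...,1]>.05)&(W[...,1]<.45)&(np.abs(W[...,0]-.42)<.2)
    P=W[m]; print(len(P),P.min(0),P.max(0),P.mean(0))
E
```

```text
175 253 [0.4341 0.2697 0.1645]
165 262 [0.4168 0.2904 0.1599]
195 262 [0.4194 0.2424 0.0974]
180 240 [0.4663 0.2745 0.1001]
240 320 [ 0.292   0.1567 -0.0006]
350 250 [ 0.4474 -0.0973  0.0046]
303 173 [0.6041 0.0112 0.1165]
293 175 [0.5987 0.0326 0.1221]
313 172 [ 0.6034 -0.0095  0.1271]
303 186 [0.5808 0.011  0.0931]
303 150 [0.6567 0.01   0.1089]
100 340 [ 0.2511  0.4746 -0.0006]
s 219 160 [0.4317 0.2617 0.1583]
s 215 182 [0.4156 0.2472 0.1   ]
s 300 220 [0.5871 0.0255 0.0927]
s 390 350 [ 0.6621 -0.3191 -0.0004]
s 317 212 [ 0.6161 -0.006   0.1317]
s 120 300 [ 0.1517 -0.0467 -0.0008]
top 1775 [0.2975 0.2237 0.0941] [0.5673 0.4    0.106 ] [0.4288 0.2797 0.0998]
1205 [0.2991 0.2396 0.14  ] [0.5642 0.4222 0.1658] [0.4304 0.2989 0.1566]
side 626 [0.2968 0.219  0.094 ] [0.5698 0.3996 0.1059] [0.4286 0.2616 0.0996]
588 [0.2992 0.235  0.14  ] [0.5643 0.4171 0.1652] [0.4263 0.2841 0.1523]
```

View pics/crop1.png

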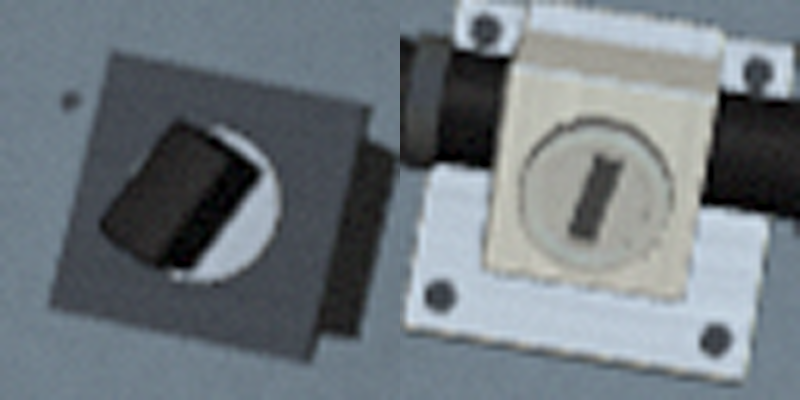

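The crop confirms a black paddle on a white collar in the dark plate, turned about 55° in the picture. On the right is the screw head, with its slot running steeply along the slope, from (605,155) to (580,240). Next I'll measure both.

```bash
python3 - <<'E'
from h import *
np.set_printoptions(precision=4,suppress=True)
W=[];
for t in('top0','side0'):
    d=load(t);w=cloud(d);c=d['color'].astype(int)
    x,y,z=w[...,0],w[...,1],w[...,2]; near=np.hypot(x-.43,y-.262)<.075
    m=near&(np.abs(z-.158-.002)<.006)&(c.sum(-1)<150)
    P=w[m]; (cx,cy),sz,an=cv2.minAreaRect((P[:,:2]*1000).astype(np.float32)); print(t,'handle top',len(P),cx,cy,sz,an,'z',np.median(P[:,2]))
    m=near&(np.abs(z-.1045)<.008)&(c.sum(-1)>400)
    P=w[m]; (cx,cy),r=cv2.minEnclosingCircle((P[:,:2]*1000).astype(np.float32)); print('collar',len(P),cx,cy,r,np.median(P[:,2]))
    m=near&(np.abs(z-.1)<.006)&(c.sum(-1)<300)
    P=w[m];print('plate',len(P),cv2.minAreaRect((P[:,:2]*1000).astype(np.float32)),np.median(P[:,2]))
    # clamp face
    m=(np.hypot(x-.6,y-.011)<.022)&(z>.09)&(z<.15); P=w[m]
    best=None;rng=np.random.default_rng(0)
    for i in range(500):
        q=P[rng.choice(len(P),3,False)];n=np.cross(q[1]-q[0],q[2]-q[0]);n/=np.linalg.norm(n)+1e-12
        k=(np.abs((P-q[0])@n)<.0015)
        if best is None or k.sum()>best.sum():best=k
    Q=P[best];o=Q.mean(0);n=np.linalg.svd(Q-o)[2][2];n*=np.sign(n[2]); print('face',len(P),len(Q),o,n,'tilt',np.arccos(n[2]),'azim',np.degrees(np.arctan2(n[1],n[0])))
E
```

```text
top0 handle top 270 432.955078125 276.5351867675781 (24.583148956298828, 43.47322463989258) 54.496490478515625 z 0.16201726743828054
collar 117 432.7374572753906 275.6278991699219 25.328868865966797 0.10717193340774722
plate 1260 ((433.1452941894531, 276.5379638671875), (91.27167510986328, 88.98310852050781), 77.39413452148438) 0.09890098208746823
face 405 180 [0.5998 0.01   0.1246] [-0.5468  0.0825  0.8332] tilt 0.5860024240560976 azim 171.4206823118093
side0 handle top 97 431.17138671875 272.1250915527344 (23.173694610595703, 43.486061096191406) 56.21859359741211 z 0.1609431102219131
collar 31 433.29339599609375 271.3204345703125 24.411630630493164 0.1069660995291527
plate 386 ((431.4698181152344, 272.8254089355469), (94.3175048828125, 89.92100524902344), 77.64698791503906) 0.09894896819329918
face 249 124 [0.5999 0.0106 0.1239] [-0.5282  0.0841  0.845 ] tilt 0.5643226066830379 azim 170.95589520920555
```

Call:
servo_tool(
  commands="85 -44 -38 0 0;85 -44 -38 0 0;85 -44 -38 0 0;85 -44 -38 0 0;85 -44 -38 0 0;85 -44 -38 0 0;85 -44 -38 0 0;85 -44 -38 0 0",
  force=60,
)

```text
t: 1.1
tcp_pos: [0.4318, 0.2733, 0.2422]
orientation: [-0.382, -3.118, -0.0]
ft_force: [-0.0, 0.9, 0.2]
width: 0.0849
grip_force: 0.0
```

Call:
servo_tool(
  commands="85 0 0 15 5;85 0 0 20 5;85 0 0 20 5;85 0 0 20 6;85 0 0 20 0;85 0 0 17 0;20 0 0 0 0;20 0 0 0 0",
  force=100,
)

```text
t: 2.1
tcp_pos: [0.4314, 0.2752, 0.1307]
orientation: [0.944, 2.996, 0.001]
ft_force: [-0.5, -0.3, -0.2]
width: 0.051
grip_force: 0.0
```

Call:
servo_tool(
  commands="15 0 0 0 0;15 0 0 0 0;15 0 0 0 0;15 0 0 0 0;15 0 0 -15 0;15 0 0 -40 0;15 0 0 -60 0;15 0 0 -62 0",
)

```text
t: 3.1
tcp_pos: [0.4305, 0.2742, 0.3093]
orientation: [-0.944, -2.996, 0.002]
ft_force: [1.3, 2.0, -3.5]
width: 0.0231
grip_force: 98.8
```

Call:
servo_tool(
  commands="15 -60 -15 -5 0;15 -60 -15 -5 0;15 -60 -15 -5 0;15 -60 -15 -5 0;15 -60 -15 -5 0;15 -60 -15 -5 0;15 -60 -15 -5 0;15 -60 -15 -5 0",
)

```text
t: 4.1
tcp_pos: [0.7563, -0.0994, 0.3477]
orientation: [-0.943, -2.996, -0.0]
ft_force: [0.3, -0.2, -2.4]
width: 0.0225
grip_force: 98.9
```

```bash
cat >> h.py <<'E'
def info(arm):
    s=arm.sense();np.set_printoptions(precision=3,suppress=True);M=R.from_rotvec(s['orientation']).as_matrix();print(s['t'],s['tcp_pos'],s['qpos'],s['ft_force'],s['wrist_torque'],'\n',M);return s,M
E
python3 -c "
from workcell import arm
from h import *
info(arm)"
```

```text
4.1 [ 0.756 -0.099  0.348] [-0.221  0.608  0.484  1.188 -0.273  1.409  1.194] [ 0.311 -0.204 -2.373] [ 0.045 -0.124 -0.021] 
 [[-0.82   0.573 -0.001]
 [ 0.573  0.82   0.001]
 [ 0.001 -0.    -1.   ]]
```

```bash
python3 -c "
from h import *
np.set_printoptions(precision=3,suppress=True)
w=cloud(load('top0'));s=cloud(load('side0'))
for v in (5,25,40,48): print(w[v,100],w[v,350])
for p in ((100,500),(50,450),(200,500),(150,400),(100,385)): print(s[p])
"
```

```text
[ 1.542  0.817 -0.751] [ 1.519 -0.226 -0.75 ]
[ 1.454  0.814 -0.755] [ 1.431 -0.223 -0.752]
[ 1.38   0.806 -0.741] [ 1.362 -0.22  -0.746]
[ 1.351  0.809 -0.753] [ 0.944 -0.114  0.001]
[1.879 0.856 0.022]
[1.887 1.315 0.146]
[ 1.881  0.664 -0.421]
[ 1.891  1.599 -0.581]
[ 1.878  1.878 -0.322]
```

Call:
servo_tool(
  commands="15 -50 24 0 0;15 -50 24 0 0;15 -50 24 0 0;15 -30 14 0 0;15 -20 10 0 0;15 -20 10 0 0;15 -20 10 0 0;15 -20 10 0 0",
)

```text
t: 5.1
tcp_pos: [0.9575, -0.1325, 0.3245]
orientation: [0.931, 2.939, 0.013]
ft_force: [-0.8, -0.2, -2.0]
width: 0.0233
grip_force: 100.5
```

```bash
python3 -c "
from workcell import arm
from h import *
info(arm)"
```

```text
5.1 [ 0.958 -0.133  0.324] [-0.02   1.206  1.265  0.241 -1.192  1.794  1.176] [-0.761 -0.183 -2.045] [-0.     0.118  0.011] 
 [[-0.816  0.575  0.059]
 [ 0.575  0.818 -0.01 ]
 [-0.054  0.026 -0.998]]
```

Call:
servo_tool(
  commands="15 -54 26 0 0;15 -54 26 0 0;15 -54 26 0 0;15 -54 26 0 0;15 -54 26 0 0;15 -54 26 0 0;15 -54 26 0 0;15 -54 26 0 0",
)

```text
t: 6.1
tcp_pos: [1.0686, -0.1585, 0.3011]
orientation: [0.835, 2.638, 0.086]
ft_force: [-0.1, 0.2, -2.3]
width: 0.0227
grip_force: 100.5
```

```bash
python3 -c "
from workcell import arm
from h import *
info(arm)"
```

```text
6.1 [ 1.069 -0.158  0.301] [-0.007  1.258  1.293  0.241 -1.261  1.433  1.188] [-0.114  0.17  -2.345] [0.124 0.668 0.004] 
 [[-0.755  0.544  0.366]
 [ 0.567  0.822 -0.053]
 [-0.329  0.167 -0.929]]
```

Call:
servo_tool(
  commands="15 -54 26 0 0;15 -54 26 0 0;15 -54 26 0 0;15 -54 26 0 0;15 0 0 0 0;15 0 0 0 -5;15 0 0 0 -5;15 0 0 0 0",
)

```text
t: 7.1
tcp_pos: [1.1059, -0.1682, 0.3442]
orientation: [0.569, 2.541, 0.054]
ft_force: [0.2, 0.3, -2.8]
width: 0.0232
grip_force: 100.6
```

```bash
python3 -c "
from workcell import arm
from h import *
s,M=info(arm);print(np.degrees(np.arccos(-M[2,2])),np.degrees(np.arctan2(M[1,2],M[0,2])))"
```

```text
7.1 [ 1.106 -0.168  0.344] [-0.004  1.235  1.287  0.242 -1.265  1.294  1.368] [ 0.201  0.277 -2.784] [ 0.11   0.888 -0.012] 
 [[-0.771  0.385  0.508]
 [ 0.407  0.911 -0.074]
 [-0.491  0.149 -0.858]]
30.85582981669893 -8.288797631549425
```

```bash
cat > slot.py <<'E'
from h import *
from workcell import arm
np.set_printoptions(precision=4,suppress=True)
def rays(d,uv):
    f=210/np.tan(np.radians(d['vfov'])/2);uv=np.atleast_2d(uv)
    p=np.stack([(uv[:,0]-d['cx'])/f,-(uv[:,1]-d['cy'])/f,-np.ones(len(uv))],-1)
    return p@R.from_rotvec(d['rotation']).as_matrix().T
n=np.array([-np.sin(.56)*np.cos(np.radians(-9)),-np.sin(.56)*np.sin(np.radians(-9)),np.cos(.56)])
if __name__=='__main__':
  ex=np.array([np.cos(np.radians(-9))*np.cos(.56),np.sin(np.radians(-9))*np.cos(.56),np.sin(.56)]) # up slope
  ey=np.cross(n,ex)
  tiles=[]
  for t,cam in(('top','top'),('side','side')):
    ds=[shot(arm,cam,t+'1')]+[arm.camera(cam) for _ in range(4)]
    d=dict(ds[0]);z=np.median([k['range_z'] for k in ds],0);d['range_z']=z
    w=cloud(d);col=np.mean([k['color'] for k in ds],0)
    h=w@n
    c0=np.array([.600,.0105,.124]);r=np.hypot((w-c0)@ex,(w-c0)@ey)
    print(t,'hist',np.histogram((h-c0@n)[(r<.035)&(np.abs(h-c0@n)<.02)]*1000,np.arange(-20,21,2)))
    m=(r<.025)&(np.abs(h-c0@n)<.004);hp=np.median(h[m]);print('plane off',hp-c0@n,m.sum())
    # warp to the head plane: rectified picture 0.1mm... 5px/mm
    a=np.mgrid[-35:35:.2,-35:35:.2]/1000  # a[0]=down rows -> -ex ; a[1] -> -ey
    P=c0+n*(hp-c0@n)-a[0][...,None]*ex-a[1][...,None]*ey
    f=210/np.tan(np.radians(d['vfov'])/2);q=(P-d['origin'])@R.from_rotvec(d['rotation']).as_matrix()
    u=d['cx']+f*q[...,0]/-q[...,2];v=d['cy']-f*q[...,1]/-q[...,2]
    tiles.append(cv2.remap(col.astype(np.float32),u.astype(np.float32),v.astype(np.float32),cv2.INTER_CUBIC).clip(0,255).astype(np.uint8)[:,:,::-1])
  cv2.imwrite('pics/rect1.png',np.hstack(tiles))
E
python3 slot.py
```

```text
top hist (array([36, 27,  1,  1,  3,  1,  0,  1,  3, 15, 30,  2,  0,  0,  0,  0,  0,
        0,  0,  0]), array([-20, -18, -16, -14, -12, -10,  -8,  -6,  -4,  -2,   0,   2,   4,
         6,   8,  10,  12,  14,  16,  18,  20]))
plane off 0.00040021330216569173 12
side hist (array([ 98,  71,   1,  10,  23,  12,  17,  23,  26, 114,  78,   0,   0,
         0,   0,   0,   0,   0,   0,   0]), array([-20, -18, -16, -14, -12, -10,  -8,  -6,  -4,  -2,   0,   2,   4,
         6,   8,  10,  12,  14,  16,  18,  20]))
plane off -0.00027978794740993185 198
```

View pics/rect1.png

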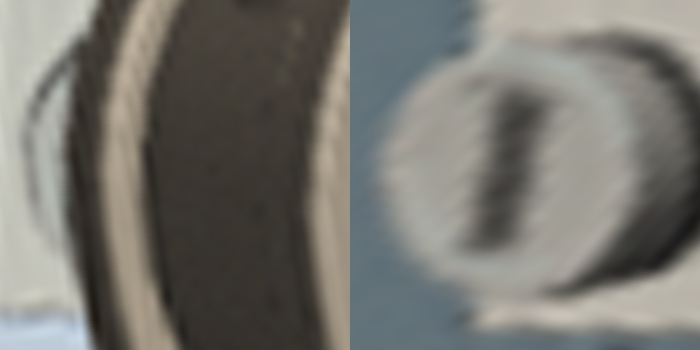

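```bash
sed -e "s/ds=\[shot.*/ds=[load(t+'0')]/" -e "s/rect1/rect2/" -e "s/np.hstack(tiles)/cv2.resize(np.hstack(tiles),None,fx=1.1,fy=1.1)/" slot.py > s0.py; python3 s0.py
```

```text
top hist (array([ 91, 132,  43,  15,  32,  27,  25,  13,  54, 115, 146,  60,   4,
         0,   0,   0,   0,   0,   0,   0]), array([-20, -18, -16, -14, -12, -10,  -8,  -6,  -4,  -2,   0,   2,   4,
         6,   8,  10,  12,  14,  16,  18,  20]))
plane off 0.0002439901260945787 311
side hist (array([77, 80,  5, 11, 14, 20, 21, 23, 26, 97, 81,  7,  0,  0,  0,  0,  0,
        0,  0,  0]), array([-20, -18, -16, -14, -12, -10,  -8,  -6,  -4,  -2,   0,   2,   4,
         6,   8,  10,  12,  14,  16,  18,  20]))
plane off -0.00019335405321457833 184
```

View pics/rect2.png

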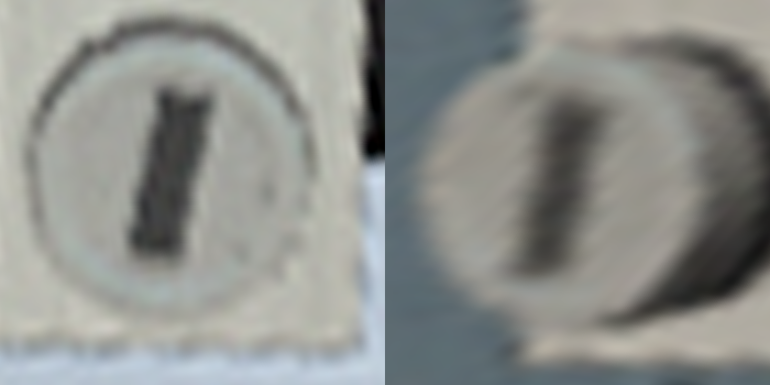

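The rectified views put the slot centre about 3.5 mm to the left of and 2 mm above my reference, leaning about 12° clockwise of up-slope. That makes the mouth ≈ (0.602, 0.014, 0.125), which agrees with the sizes given: disc ~51 mm, face 32°.

Call:
servo_tool(
  commands="15 50 -5 -23 0;15 50 -5 -23 0;15 50 -5 -23 0;15 50 -5 -23 0;15 50 -5 -23 0;15 50 -5 -23 0;15 50 -5 -23 0;15 50 -5 -23 0",
)

```text
t: 8.6
tcp_pos: [0.7295, -0.0396, 0.3067]
orientation: [0.566, 2.534, 0.054]
ft_force: [0.4, 0.5, -1.0]
width: 0.0231
grip_force: 100.6
```

```bash
cat > goto.py <<'E'
import sys
from workcell import arm
from slot import *
s,M=info(arm)
mouth=np.array([.6024,.0137,.1252]);ex=np.array([.837,-.1325,.531]);ey=np.array([.156,.988,0.])
a=np.radians(float(sys.argv[2]) if len(sys.argv)>2 else 11.5);S=-(np.cos(a)*ex-np.sin(a)*ey)
tip=s['tcp_pos']+.126*M[:,2]-.001*M[:,0]
g=mouth+n*float(sys.argv[1])/1000
print('tilt',np.degrees(np.arccos(-M[2,2])),'az',np.degrees(np.arctan2(M[1,2],M[0,2])),'err',np.degrees(np.arccos(-M[:,2]@n)))
print('tip',tip,'shift tool mm',M.T@(g-tip)*1000,'turn',np.degrees(np.arctan2(S@M[:,1],S@M[:,0])))
E
python3 goto.py 60
```

```text
8.6 [ 0.73  -0.04   0.307] [-0.997  0.715  1.43   1.848 -1.103  0.816  1.972] [ 0.407  0.489 -1.029] [ 0.11   0.846 -0.004] 
 [[-0.767  0.384  0.514]
 [ 0.405  0.911 -0.075]
 [-0.497  0.15  -0.855]]
tilt 31.2683989357248 az -8.34451021019004 err 0.8867605349323929
tip [ 0.795 -0.049  0.2  ] shift tool mm [ 211.278  -27.446 -100.138] turn -4.7774353641173
```

Call:
servo_tool(
  commands="15 26 -3 -13 -1;15 26 -3 -13 -1;15 26 -3 -13 -1;15 26 -3 -13 -1;15 26 -3 -12 -1;15 26 -3 -12 0;15 26 -3 -12 0;15 26 -3 -12 0",
)

```text
t: 9.6
tcp_pos: [0.5389, 0.0085, 0.276]
orientation: [0.489, 2.654, 0.016]
ft_force: [-0.8, 0.2, -4.3]
width: 0.023
grip_force: 100.5
```

```bash
python3 goto.py 25; python3 - <<'E'
from workcell import arm
from h import *
d=[shot(arm,c,c+'2')['color'] for c in('side','top')]
a=cv2.resize(d[0][140:260,260:380],(400,400),interpolation=cv2.INTER_CUBIC)
b=cv2.resize(d[1][120:220,250:350],(400,400),interpolation=cv2.INTER_CUBIC)
cv2.imwrite('pics/pre.png',np.hstack([a,b])[:,:,::-1])
E
```

```text
9.6 [0.539 0.009 0.276] [-1.502 -0.139  1.239  2.2    0.518  0.631  0.599] [-0.834  0.204 -4.286] [0.142 0.97  0.072] 
 [[-0.841  0.337  0.424]
 [ 0.342  0.937 -0.066]
 [-0.419  0.089 -0.903]]
tilt 25.390254259832954 az -8.919401326680703 err 6.695493011038916
tip [ 0.593 -0.     0.163] shift tool mm [15.518 12.224 11.95 ] turn -0.33802872181628013
```

View pics/pre.png

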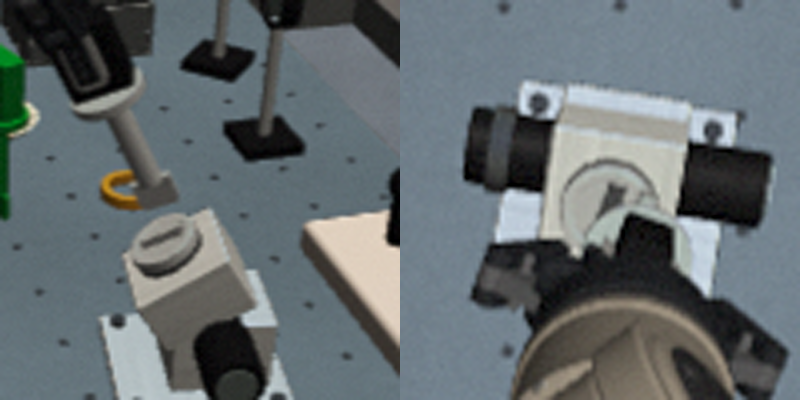

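The picture shows the driver 40 mm short of the screw and clear of the head. The tilt has dropped to 25°, because the fast inward move ran the wrist into its speed limit. A fast outward move should bring it back.

Call:
servo_tool(
  commands="15 -52 11 25 0;15 -52 11 25 0;15 -52 11 25 0;15 -52 11 25 0;15 0 0 0 0;15 0 0 0 0;15 10 -2 -5 0;15 10 -2 -5 0",
)

```text
t: 10.7
tcp_pos: [0.6677, -0.0096, 0.2876]
orientation: [0.497, 2.669, 0.007]
ft_force: [-0.5, 0.7, -3.3]
width: 0.0231
grip_force: 100.5
```

```bash
python3 goto.py 25
```

```text
10.7 [ 0.668 -0.01   0.288] [-0.901  0.338  0.961  1.907 -0.331  0.632  1.405] [-0.468  0.663 -3.282] [0.178 0.741 0.009] 
 [[-0.846  0.342  0.408]
 [ 0.345  0.936 -0.071]
 [-0.406  0.081 -0.91 ]]
tilt 24.475364161451697 az -9.825626598832294 err 7.620150866256724
tip [ 0.72  -0.019  0.173] shift tool mm [133.454 -14.448 -31.286] turn -0.36473559029718094
```

Call:
servo_tool(
  commands="15 -52 0 22 0;15 -52 0 22 0;15 -52 0 22 0;15 -52 0 22 0;15 -52 0 22 0;15 -52 0 22 0;15 -52 0 22 0;15 -52 0 22 0",
)

```text
t: 11.7
tcp_pos: [1.0766, -0.1628, 0.3029]
orientation: [0.507, 2.652, 0.005]
ft_force: [1.0, -2.3, 0.1]
width: 0.0228
grip_force: 100.6
```

```bash
python3 goto.py 25
```

```text
11.7 [ 1.077 -0.163  0.303] [-0.044  1.151  0.778  0.392 -0.725  1.259  1.425] [ 0.996 -2.293  0.146] [-0.124  0.392 -0.033] 
 [[-0.837  0.351  0.42 ]
 [ 0.352  0.933 -0.077]
 [-0.419  0.084 -0.904]]
tilt 25.284914381481993 az -10.335454546047254 err 6.830474804362174
tip [ 1.13  -0.173  0.189] shift tool mm [ 537.349  -17.426 -202.903] turn -0.8867458863631432
```

Call:
servo_tool(
  commands="15 -54 14 10 0;15 -54 14 10 0;15 -54 14 10 0;15 -54 14 10 0;15 -54 14 10 0;15 0 0 0 0;15 0 0 0 0;15 0 0 0 0",
)

```text
t: 12.7
tcp_pos: [1.1334, -0.1763, 0.3339]
orientation: [0.491, 2.477, 0.017]
ft_force: [0.4, 0.2, -2.6]
width: 0.0234
grip_force: 100.6
```

```bash
python3 goto.py 60
```

```text
12.7 [ 1.133 -0.176  0.334] [-0.004  1.26   1.293  0.242 -1.265  1.192  1.417] [ 0.378  0.159 -2.578] [ 0.19   1.066 -0.027] 
 [[-0.747  0.343  0.569]
 [ 0.35   0.931 -0.101]
 [-0.565  0.124 -0.816]]
tilt 35.31239664852901 az -10.022874615083426 err 3.276186244399292
tip [ 1.206 -0.189  0.232] shift tool mm [ 578.797  -30.803 -336.937] turn -1.7645604465184903
```

Call:
servo_tool(
  commands="15 39 -2 -23 0;15 39 -2 -23 0;15 39 -2 -23 0;15 39 -2 -23 0;15 39 -2 -23 0;15 39 -2 -23 0;15 30 -2 -17 0;15 30 -2 -17 0",
)

```text
t: 13.7
tcp_pos: [0.8323, -0.0765, 0.3102]
orientation: [0.49, 2.473, 0.018]
ft_force: [-0.3, -0.1, -1.8]
width: 0.0229
grip_force: 100.5
```

```bash
python3 goto.py 60
```

```text
13.7 [ 0.832 -0.077  0.31 ] [-0.8    0.864  1.375  1.653 -1.266  0.858  2.07 ] [-0.298 -0.129 -1.84 ] [0.174 0.997 0.078] 
 [[-0.745  0.342  0.573]
 [ 0.35   0.931 -0.1  ]
 [-0.568  0.126 -0.814]]
tilt 35.5495707844892 az -9.92505517999652 err 3.501896124287259
tip [ 0.905 -0.09   0.208] shift tool mm [ 305.231  -17.539 -176.081] turn -1.768860771604567
```

Call:
servo_tool(
  commands="15 18 -1 -10 0;15 18 -1 -10 0;15 18 -1 -10 0;15 18 -1 -10 0;15 18 -1 -10 0;15 18 -1 -10 0;15 18 -1 -10 0;15 18 -1 -10 0",
)

```text
t: 14.7
tcp_pos: [0.6769, -0.0261, 0.2924]
orientation: [0.491, 2.473, 0.018]
ft_force: [-1.0, -0.8, -2.9]
width: 0.0231
grip_force: 100.5
```

```bash
python3 goto.py 60
```

```text
14.7 [ 0.677 -0.026  0.292] [-1.164  0.579  1.437  2.035 -1.073  0.573  2.044] [-0.96  -0.774 -2.901] [ 0.219  1.049 -0.001] 
 [[-0.745  0.342  0.573]
 [ 0.35   0.931 -0.101]
 [-0.568  0.126 -0.814]]
tilt 35.554406782649764 az -9.969618851665075 err 3.5104029664409047
tip [ 0.75  -0.039  0.19 ] shift tool mm [161.692  -9.146 -96.496] turn -1.7719800603458946
```

Call:
servo_tool(
  commands="15 11 -1 -6 0;15 11 0 -6 0;15 11 -1 -6 0;15 11 0 -6 0;15 11 -1 -6 0;15 11 0 -6 0;15 11 -1 -6 0;15 11 0 -6 0",
)

```text
t: 15.7
tcp_pos: [0.5877, 0.0022, 0.2803]
orientation: [0.496, 2.482, 0.014]
ft_force: [-0.1, -0.0, -3.0]
width: 0.0232
grip_force: 100.5
```

```bash
python3 goto.py 60
```

```text
15.7 [0.588 0.002 0.28 ] [-1.538  0.139  1.454  2.22   0.115  0.321  0.951] [-0.114 -0.038 -2.999] [ 0.112  1.126 -0.054] 
 [[-0.75   0.346  0.564]
 [ 0.353  0.93  -0.102]
 [-0.56   0.122 -0.819]]
tilt 34.976961466139386 az -10.264235846222483 err 2.9743292053410784
tip [ 0.66  -0.011  0.178] shift tool mm [ 77.771  -3.269 -51.774] turn -1.8792427350065999
```

Call:
servo_tool(
  commands="15 8 0 -4 0;15 8 0 -4 0;15 8 0 -4 0;15 8 0 -4 0;15 8 0 -4 0;15 8 -1 -4 0;15 8 -1 -4 0;15 8 -1 -4 0",
)

```text
t: 16.7
tcp_pos: [0.5233, 0.0242, 0.2686]
orientation: [0.497, 2.491, 0.014]
ft_force: [0.3, 0.9, -2.1]
width: 0.0229
grip_force: 100.5
```

```bash
python3 goto.py 30
```

```text
16.7 [0.523 0.024 0.269] [-1.385 -0.194  0.979  2.336  0.949  0.579  0.074] [ 0.281  0.916 -2.071] [ 0.14   1.027 -0.005] 
 [[-0.755  0.347  0.557]
 [ 0.353  0.93  -0.101]
 [-0.553  0.12  -0.825]]
tilt 34.44483398255549 az -10.267121751711176 err 2.459335243603125
tip [0.594 0.011 0.165] shift tool mm [15.561  0.337  7.391] turn -1.8654998019777687
```

Call:
servo_tool(
  commands="15 4 0 1 -1;15 4 0 2 -1;15 4 0 2 0;15 3 0 2 0;15 0 0 2 0;15 0 0 2 0;15 0 0 2 0;15 0 0 0 0",
)

```text
t: 17.7
tcp_pos: [0.5202, 0.0281, 0.2501]
orientation: [0.452, 2.499, -0.003]
ft_force: [0.3, 0.2, -2.6]
width: 0.0231
grip_force: 100.5
```

```bash
python3 goto.py 0; python3 - <<'E'
from workcell import arm
from h import *
d=[shot(arm,c,c+'3')['color'] for c in('side','top')]
a=cv2.resize(d[0][155:255,265:365],(500,500),interpolation=cv2.INTER_CUBIC)
b=cv2.resize(d[1][140:210,265:335],(300,300),interpolation=cv2.INTER_CUBIC)
b=cv2.copyMakeBorder(b,0,200,0,0,cv2.BORDER_CONSTANT)
cv2.imwrite('pics/pre2.png',np.hstack([a,b])[:,:,::-1])
E
```

```text
17.7 [0.52  0.028 0.25 ] [-1.394 -0.136  1.01   2.365  0.97   0.504  0.066] [ 0.336  0.233 -2.649] [ 0.109  0.968 -0.071] 
 [[-0.766  0.32   0.557]
 [ 0.319  0.942 -0.103]
 [-0.558  0.099 -0.824]]
tilt 34.523035005498535 az -10.454667001296947 err 2.564781430418545
tip [0.591 0.015 0.147] shift tool mm [ 3.119  0.364 24.204] turn 0.24116893261239736
```

View pics/pre2.png

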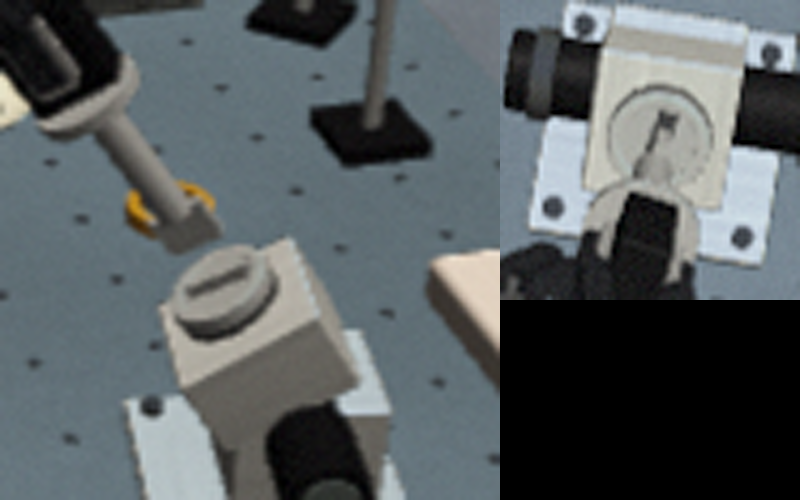

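The side view shows the blade just above the slot: blade edge centre ≈ (303.8,203.4), slot centre ≈ (309,211) in full-picture pixels. I'll compare the model's projections with these.

```bash
python3 - <<'E'
from workcell import arm
from slot import *
s=arm.sense();M=R.from_rotvec(s['orientation']).as_matrix();d=load('side3')
def pj(p):
    f=210/np.tan(np.radians(d['vfov'])/2);q=(p-d['origin'])@R.from_rotvec(d['rotation']).as_matrix()
    return np.array([d['cx']+f*q[0]/-q[2],d['cy']-f*q[1]/-q[2]])
tip=s['tcp_pos']+.126*M[:,2]-.001*M[:,0]; mouth=np.array([.6024,.0137,.1252])
crop=lambda p:(p-[265,155])*5
for nm,p in (('tip',tip),('b+',tip+.0125*M[:,0]),('b-',tip-.0125*M[:,0]),('mouth',mouth)): print(nm,pj(p),crop(pj(p)))
print('px per mm tool axes',[(pj(tip+.001*M[:,i])-pj(tip)) for i in range(3)])
# collar axis check with depth
w=cloud(d);c=d['color'].astype(int)
ax=M[:,2];v=w-s['tcp_pos'];l=v@ax;r=v-l[...,None]*ax
m=(l>.05)&(l<.13)&(np.linalg.norm(r,axis=-1)<.03);print(m.sum())
for a,b in((.035,.065),(.07,.1),(.105,.13)):
    k=(l>a)&(l<b)&(np.linalg.norm(r,axis=-1)<.04);print(a,k.sum(),np.median(r[k]@M,axis=0)*1000,np.percentile(r[k]@M[:,0],[5,95])*1000)
E
```

```text
tip [304.4141 203.2612] [197.0705 241.306 ]
b+ [299.8519 205.3898] [174.2596 251.9488]
b- [309.0179 201.1132] [220.0896 230.5661]
mouth [308.4717 210.6255] [217.3587 278.1275]
px per mm tool axes [array([-0.3665,  0.171 ]), array([-0.0017, -0.2589]), array([0.2151, 0.2885])]
255
0.035 73 [-3.7069 -7.2931 -0.    ] [-9.2663  5.0641]
0.07 89 [-3.7839 -6.5792 -0.    ] [-9.591   5.5632]
0.105 84 [-1.8431 -2.5657 -0.    ] [-14.9947  11.1505]
```

Call:
servo_tool(
  commands="15 1 0 5 0;15 1 0 5 0;15 0 0 5 0;15 0 0 4 0;15 0 0 3 0;15 0 0 2 0;15 0 0 1 0;15 0 0 1 0",
)

```text
t: 18.8
tcp_pos: [0.5331, 0.0262, 0.2276]
orientation: [0.452, 2.499, -0.002]
ft_force: [-0.4, -0.3, -3.1]
width: 0.0229
grip_force: 100.6
```

```bash
python3 goto.py 0
```

```text
18.8 [0.533 0.026 0.228] [-1.398  0.023  1.123  2.369  0.85   0.316  0.174] [-0.36  -0.317 -3.144] [ 0.14   0.996 -0.003] 
 [[-0.766  0.32   0.557]
 [ 0.319  0.942 -0.102]
 [-0.558  0.099 -0.824]]
tilt 34.51448999017304 az -10.403616900261312 err 2.5480295759573255
tip [0.604 0.013 0.124] shift tool mm [ 0.979  0.252 -1.738] turn 0.23357671256366325
```

Call:
servo_tool(
  commands="15 0 0 1 0;15 0 0 1 0;15 0 0 1 0;15 0 0 1 0;15 0 0 1 0;15 0 0 1 0;15 0 0 0 0;15 0 0 0 0",
)

```text
t: 19.8
tcp_pos: [0.5364, 0.0255, 0.2226]
orientation: [0.452, 2.499, -0.002]
ft_force: [1.2, -0.8, -2.3]
width: 0.0229
grip_force: 100.6
```

```bash
python3 goto.py 0; python3 - <<'E'
from workcell import arm
from h import *
d=[shot(arm,c,c+'4')['color'] for c in('side','top')]
a=cv2.resize(d[0][170:240,275:345],(500,500),interpolation=cv2.INTER_CUBIC)
b=cv2.resize(d[1][140:210,265:335],(300,300),interpolation=cv2.INTER_CUBIC)
b=cv2.copyMakeBorder(b,0,200,0,0,cv2.BORDER_CONSTANT)
cv2.imwrite('pics/ins.png',np.hstack([a,b])[:,:,::-1])
E
```

```text
19.8 [0.536 0.026 0.223] [-1.366  0.064  1.115  2.368  0.788  0.272  0.229] [ 1.166 -0.785 -2.277] [ 0.161  1.063 -0.025] 
 [[-0.766  0.32   0.557]
 [ 0.319  0.942 -0.102]
 [-0.558  0.099 -0.824]]
tilt 34.51820734302574 az -10.417414548791168 err 2.5538797535766906
tip [0.607 0.012 0.119] shift tool mm [ 1.015  0.286 -7.707] turn 0.23656392181347377
```

View pics/ins.png

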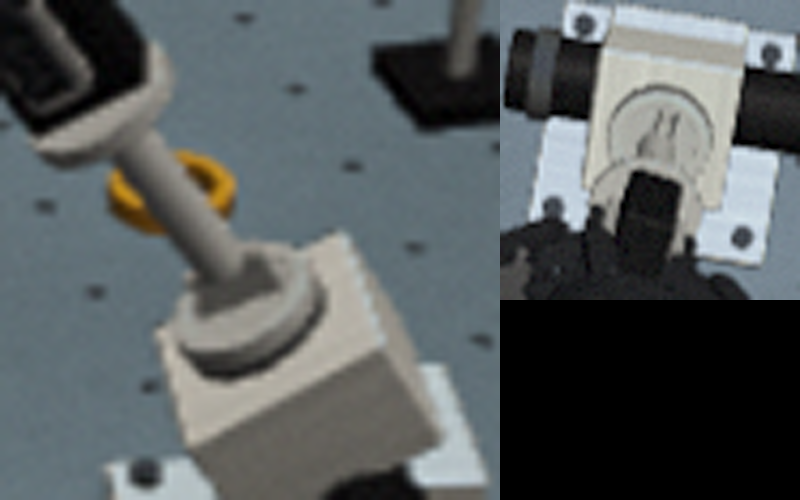

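Call:
servo_tool(
  commands="15 0 0 0.3 6;15 0 0 0.3 6;15 0 0 0.3 6;15 0 0 0.3 6;15 0 0 0.3 6;15 0 0 0.3 6;15 0 0 0.3 6;15 0 0 0.3 6",
)

```text
t: 20.9
tcp_pos: [0.5374, 0.0254, 0.2204]
orientation: [1.45, 2.125, 0.323]
ft_force: [-2.2, -0.3, -1.9]
width: 0.0227
grip_force: 100.9
```

```bash
cat >> goto.py <<'E'
print('torque in tool',M.T@s['wrist_torque'],'force tool',M.T@s['ft_force'])
E
python3 goto.py 0
```

```text
20.9 [0.537 0.025 0.22 ] [-1.486  0.121  1.281  2.37   0.584  0.216 -0.407] [-2.238 -0.257 -1.886] [-0.037  1.308  0.179] 
 [[-0.274  0.784  0.557]
 [ 0.914  0.392 -0.103]
 [-0.299  0.481 -0.824]]
tilt 34.478090791129 az -10.434787201082422 err 2.518535194976327
tip [0.608 0.012 0.117] shift tool mm [  0.939   0.62  -10.095] turn -47.88339675797097
torque in tool [ 1.153  0.569 -0.302] force tool [ 0.941 -2.763  0.335]
```

Call:
servo_tool(
  commands="15 0 0 0.2 4;15 0 0 0.2 4;15 0 0 0.2 4;15 0 0 0.2 4;15 0 0 0.2 4;15 0 0 0.2 4;15 0 0 0.1 4;15 0 0 0.1 4",
)

```text
t: 21.9
tcp_pos: [0.5382, 0.0254, 0.2193]
orientation: [2.023, 1.682, 0.523]
ft_force: [1.1, 0.6, -3.7]
width: 0.0225
grip_force: 100.6
```

```bash
python3 goto.py 0
```

```text
21.9 [0.538 0.025 0.219] [-1.511  0.164  1.334  2.37   0.372  0.186 -0.757] [ 1.079  0.614 -3.732] [0.023 1.214 0.218] 
 [[ 0.182  0.81   0.557]
 [ 0.983 -0.151 -0.102]
 [ 0.001  0.566 -0.824]]
tilt 34.474266422897706 az -10.411769143365238 err 2.510969784114521
tip [0.608 0.012 0.115] shift tool mm [  1.083   0.574 -11.498] turn -79.80436650030856
torque in tool [ 1.198 -0.041 -0.291] force tool [ 0.797 -1.331  3.615]
```

Call:
servo_tool(
  commands="15 0 0 0 2;15 0 0 0 2;15 0 0 0 2;15 0 0 0 2;15 0 0 0 2;15 0 0 0 2;15 0 0 0 1;15 0 0 0 0",
)

```text
t: 22.9
tcp_pos: [0.5384, 0.0253, 0.2194]
orientation: [2.226, 1.461, 0.598]
ft_force: [4.8, 0.5, -12.0]
width: 0.0231
grip_force: 99.7
```

```bash
python3 goto.py 0
```

```text
22.9 [0.538 0.025 0.219] [-1.521  0.177  1.352  2.37   0.296  0.179 -0.908] [  4.843   0.458 -11.971] [-0.039  1.518  0.977] 
 [[ 0.359  0.749  0.557]
 [ 0.925 -0.367 -0.102]
 [ 0.128  0.552 -0.824]]
tilt 34.51090902986985 az -10.409758937429308 err 2.545627510969976
tip [0.608 0.011 0.115] shift tool mm [  1.189   0.149 -11.507] turn -92.71993290272863
torque in tool [ 1.515 -0.046 -0.982] force tool [ 0.631 -3.149 12.517]
```

Call:
servo_tool(
  commands="15 0 0 0 2;15 0 0 0 0;15 0 0 0 -3;15 0 0 0 -3;15 0 0 -2 0;15 0 0 -6 0;15 0 0 -12 0;15 0 0 -16 0",
)

```text
t: 23.9
tcp_pos: [0.5135, 0.0304, 0.2341]
orientation: [2.192, 1.556, 0.539]
ft_force: [-2.1, 0.8, -5.9]
width: 0.023
grip_force: 100.8
```

```bash
python3 goto.py 0; python3 - <<'E'
from workcell import arm
from h import *
d=[shot(arm,c,c+'5')['color'] for c in('side','top')]
a=cv2.resize(d[0][150:240,265:355],(500,500),interpolation=cv2.INTER_CUBIC)
b=cv2.resize(d[1][140:210,265:335],(300,300),interpolation=cv2.INTER_CUBIC)
b=cv2.copyMakeBorder(b,0,200,0,0,cv2.BORDER_CONSTANT)
cv2.imwrite('pics/out.png',np.hstack([a,b])[:,:,::-1])
E
```

```text
23.9 [0.514 0.03  0.234] [-1.598 -0.168  1.209  2.371  0.977  0.53  -1.483] [-2.061  0.781 -5.92 ] [0.345 1.434 0.021] 
 [[ 0.307  0.795  0.523]
 [ 0.948 -0.302 -0.097]
 [ 0.081  0.526 -0.847]]
tilt 32.14747666232468 az -10.52106604363682 err 0.8110083907088991
tip [0.579 0.017 0.127] shift tool mm [ 3.643 18.457 14.326] turn -88.54703049677539
torque in tool [ 1.468 -0.148  0.023] force tool [-0.371 -4.988  3.858]
```

View pics/out.png

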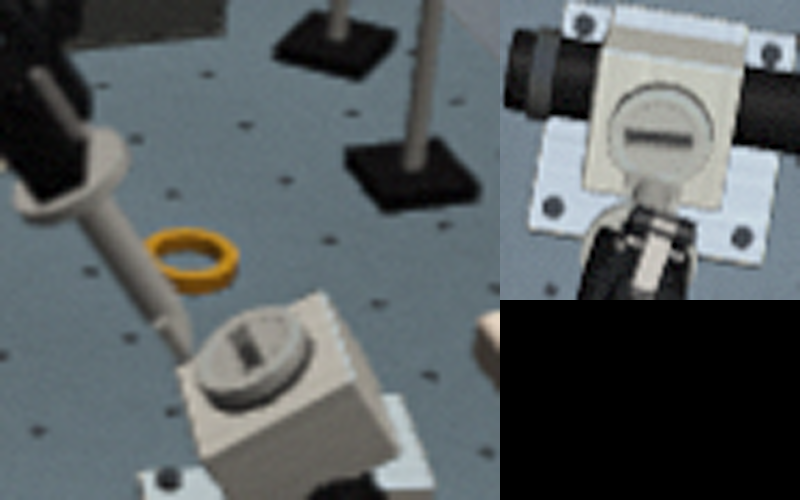

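Call:
servo_tool(
  commands="15 -3 -18 -24 0;15 -7 -37 -43 0;15 -7 -37 -43 0;15 -7 -37 -43 0;15 -8 -44 -36 0;15 -8 -44 -36 0;15 -8 -44 -36 0;15 -8 -44 -36 0",
)

```text
t: 25.0
tcp_pos: [0.3717, 0.0695, 0.2826]
orientation: [2.223, 1.546, 0.552]
ft_force: [-0.5, -0.1, -2.4]
width: 0.023
grip_force: 100.7
```

```bash
python3 goto.py 0
```

```text
25.0 [0.372 0.07  0.283] [-0.038 -0.326 -0.494  2.434  0.346  0.594 -1.147] [-0.455 -0.139 -2.354] [0.235 0.9   0.067] 
 [[ 0.319  0.795  0.517]
 [ 0.942 -0.325 -0.082]
 [ 0.103  0.513 -0.852]]
tilt 31.535598679545203 az -8.97704005770283 err 0.5501709683100656
tip [0.436 0.058 0.175] shift tool mm [  5.745 120.74  131.886] turn -89.8581753396702
torque in tool [ 0.93  -0.071 -0.009] force tool [-0.519 -1.523  1.783]
```

Call:
servo_tool(
  commands="15 -10 -50 -28 0;15 -10 -50 -28 0;15 -10 -50 -28 0;15 -10 -52 -24 0;15 -10 -52 -24 0;15 -10 -54 -20 0;15 -10 -54 -20 0;15 -10 -54 -20 0",
)

```text
t: 26.0
tcp_pos: [0.0025, 0.2138, 0.2446]
orientation: [2.238, 1.536, 0.425]
ft_force: [0.1, 2.6, -3.2]
width: 0.023
grip_force: 100.8
```

```bash
python3 goto.py 0
```

```text
26.0 [0.003 0.214 0.245] [-1.021 -0.144 -1.105  2.346  0.21   1.248 -2.571] [ 0.111  2.644 -3.232] [0.513 0.821 0.092] 
 [[ 0.353  0.816  0.457]
 [ 0.935 -0.322 -0.146]
 [ 0.028  0.479 -0.877]]
tilt 28.689106583751904 az -17.73264491849821 err 5.5646909601897
tip [0.06  0.194 0.134] shift tool mm [ 22.03  497.01  282.335] turn -89.2627209123184
torque in tool [0.951 0.199 0.034] force tool [ 2.422 -2.31   2.499]
```

```bash
python3 - <<'E'
from workcell import arm
from h import *
np.set_printoptions(precision=2,suppress=True)
d=shot(arm,'side','side6');w=cloud(d).reshape(-1,3)
P=w[(w[:,0]<.25)&(w[:,1]>.1)]
for a in np.arange(-1.6,.25,.2):
  for b in np.arange(.1,3.5,.4):
    k=(P[:,0]>=a)&(P[:,0]<a+.2)&(P[:,1]>=b)&(P[:,1]<b+.4)
    if k.sum()>5: print('x%.1f y%.1f n%d z %.2f..%.2f'%(a,b,k.sum(),*np.percentile(P[k,2],[2,98])))
E
```

```text
x-0.6 y1.7 n929 z -0.26..0.23
x-0.4 y0.9 n542 z -0.12..0.43
x-0.4 y1.3 n425 z -0.21..0.39
x-0.4 y1.7 n2339 z -0.47..0.32
x-0.2 y0.5 n443 z -0.00..0.00
x-0.2 y0.9 n3838 z -0.21..0.40
x-0.2 y1.3 n1316 z -0.21..0.38
x-0.2 y1.7 n1680 z -0.25..0.32
x-0.0 y0.1 n5843 z -0.00..0.33
x-0.0 y0.5 n2005 z -0.00..0.00
x-0.0 y0.9 n2700 z -0.21..0.39
x-0.0 y1.3 n1238 z -0.21..0.32
x-0.0 y1.7 n2623 z -0.39..0.32
x0.2 y0.1 n1381 z -0.00..0.05
x0.2 y0.5 n471 z -0.00..0.00
x0.2 y0.9 n1230 z -0.20..0.41
x0.2 y1.3 n149 z -0.21..0.41
x0.2 y1.7 n193 z -0.23..-0.09
```

View pics/side6.png

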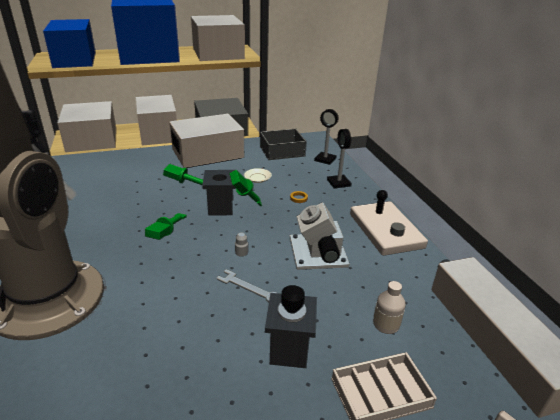

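The side view shows the stands and clamp in place, but all three green look-alikes now lie on the table near (184,172), (245,187) and (165,225). I'll check when that happened.

```bash
python3 - <<'E'
from h import *
for t in('side0','side1','side2','side3','side4','side5','side6'):
    c=load(t)['color'].astype(int);g=(c[...,1]>c[...,0]+50)&(c[...,1]>c[...,2]+50)
    n,l,s,ce=cv2.connectedComponentsWithStats(g.astype(np.uint8));print(t,[tuple(x[:5]) for x in s[1:].tolist() if x[4]>20])
E
```

```text
side0 [(205, 138, 11, 7, 54), (254, 153, 13, 8, 58), (170, 163, 17, 7, 73), (251, 171, 18, 8, 58), (171, 182, 19, 7, 63)]
side1 [(205, 138, 11, 7, 54), (254, 153, 13, 8, 62), (203, 155, 17, 7, 61), (170, 163, 17, 7, 75), (251, 171, 18, 8, 64), (171, 182, 19, 8, 69)]
side2 [(205, 138, 11, 7, 54), (254, 153, 13, 8, 58), (203, 155, 17, 7, 59), (170, 163, 17, 7, 74), (251, 171, 18, 8, 60), (171, 182, 19, 7, 65)]
side3 [(164, 163, 23, 9, 107), (230, 167, 31, 36, 266), (188, 175, 15, 8, 65), (171, 183, 19, 7, 64)]
side4 [(164, 164, 39, 19, 240), (230, 170, 23, 25, 249), (145, 213, 41, 26, 399)]
side5 [(164, 164, 39, 19, 242), (230, 170, 23, 25, 247), (145, 213, 41, 26, 402)]
side6 [(164, 164, 39, 19, 234), (230, 170, 23, 25, 240), (146, 213, 40, 26, 376)]
```

Call:
servo_tool(
  commands="15 9 -42 -40 -10.5;15 17 -40 -40 -10.5;15 24 -36 -40 -10.5;15 30 -31 -40 -10.5;15 35 -25 -40 -10.5;15 39 -18 -40 -10.5;15 42 -11 -40 -10.5;15 43 -3 -40 -10.5",
)

```text
t: 27.05
tcp_pos: [-0.3834, 0.4343, 0.3514]
orientation: [0.648, 2.542, -0.056]
ft_force: [-0.4, 0.4, -5.9]
width: 0.0228
grip_force: 101.5
```

```bash
cat > un.py <<'E'
import sys
from workcell import arm
from h import *
s,M=info(arm)
print('tilt',np.degrees(np.arccos(-M[2,2])),'az',np.degrees(np.arctan2(M[1,2],M[0,2])))
g=np.array(eval(sys.argv[1]));print('to',g,M.T@(g-s['tcp_pos'])*1000)
u=np.array([-M[0,2],-M[1,2],0]);u/=np.linalg.norm(u);print('anti-tilt dir in tool *55',M.T@u*55)
E
python3 un.py "[-.85,.28,.35]"
```

```text
27.05 [-0.383  0.434  0.351] [-2.001  0.631 -0.818  1.308  0.459  1.909 -1.728] [-0.431  0.438 -5.936] [0.322 0.987 0.094] 
 [[-0.755  0.458  0.469]
 [ 0.437  0.885 -0.161]
 [-0.489  0.083 -0.868]]
tilt 29.7413207432165 az -18.932071162179337
to [-0.85  0.28  0.35] [ 285.648 -350.278 -192.888]
anti-tilt dir in tool *55 [ 47.076  -8.023 -27.285]
```

Call:
servo_tool(
  commands="15 47 -8 -27 0;15 47 -8 -27 0;15 47 -8 -27 0;15 47 -8 -27 0;15 47 -8 -24 0;15 49 -8 -22 0;15 50 -8 -20 0;15 50 -8 -18 0",
)

```text
t: 28.05
tcp_pos: [-0.6668, 0.511, 0.324]
orientation: [0.673, 2.744, 0.084]
ft_force: [0.3, 1.6, -3.6]
width: 0.0229
grip_force: 101.5
```

```bash
python3 un.py "[.432,.2745,.25]"
```

```text
28.05 [-0.667  0.511  0.324] [-2.708  0.998  0.372  0.532 -0.132  1.91  -1.396] [ 0.283  1.624 -3.553] [ 0.129  0.517 -0.035] 
 [[-0.84   0.442  0.314]
 [ 0.46   0.888 -0.018]
 [-0.287  0.13  -0.949]]
tilt 18.33827372602885 az -3.2177685803524834
to [0.432 0.275 0.25 ] [-1010.894   266.013   419.543]
anti-tilt dir in tool *55 [ 47.563 -21.524 -17.304]
```

Call:
servo_tool(
  commands="15 48 -21 -16 0;15 48 -21 -14 0;15 48 -21 -12 0;15 48 -21 -10 0;15 48 -21 -8 0;15 48 -21 -6 0;15 0 0 0 0;15 0 0 0 0",
)

```text
t: 29.05
tcp_pos: [-0.805, 0.4631, 0.2484]
orientation: [0.709, 2.872, 0.159]
ft_force: [0.3, 0.4, -2.0]
width: 0.0228
grip_force: 101.6
```

```bash
python3 un.py "[.432,.2745,.25]"
```

```text
29.05 [-0.805  0.463  0.248] [-2.821  1.305  1.371  0.242 -1.145  1.913 -1.446] [ 0.308  0.383 -2.025] [-0.125  0.327 -0.048] 
 [[-0.87   0.451  0.198]
 [ 0.47   0.881  0.061]
 [-0.147  0.146 -0.978]]
tilt 11.956013578226907 az 17.122461429850443
to [0.432 0.275 0.25 ] [-1165.662   391.576   231.838]
anti-tilt dir in tool *55 [ 38.147 -37.947 -11.394]
```

Call:
servo_tool(
  commands="15 38 -38 -14 0;15 38 -38 -14 0;15 38 -38 -14 0;15 38 -38 -14 0;15 38 -38 -12 0;15 0 0 0 0;15 0 0 0 0;15 0 0 -30 0",
)

```text
t: 30.05
tcp_pos: [-0.8641, 0.3362, 0.279]
orientation: [0.728, 2.923, 0.112]
ft_force: [0.9, 1.5, -2.7]
width: 0.0231
grip_force: 101.2
```

```bash
python3 un.py "[.432,.2745,.25]"
```

```text
30.05 [-0.864  0.336  0.279] [-2.954  1.258  1.273  0.243 -1.106  1.915 -1.605] [ 0.9    1.476 -2.7  ] [ 0.042  0.25  -0.001] 
 [[-0.876  0.462  0.141]
 [ 0.471  0.881  0.041]
 [-0.105  0.102 -0.989]]
tilt 8.449207120026 az 16.13359530533607
to [0.432 0.275 0.25 ] [-1160.905   541.295   209.076]
anti-tilt dir in tool *55 [ 39.062 -37.867  -8.081]
```

Call:
servo_tool(
  commands="15 -42 43 6 0;15 -42 43 6 0;15 -42 43 6 0;15 -42 43 6 0;15 -42 43 6 0;15 -42 43 6 0;15 -42 43 6 0;15 -42 43 6 0",
)

```text
t: 31.05
tcp_pos: [-0.4587, 0.4623, 0.3]
orientation: [0.925, 2.914, 0.045]
ft_force: [-0.2, 0.4, -1.0]
width: 0.0225
grip_force: 101.4
```

```bash
python3 un.py "[.1,.58,.28]"
```

```text
31.05 [-0.459  0.462  0.3  ] [-2.868  0.471  0.572  1.529 -0.192  1.274 -1.321] [-0.165  0.385 -0.995] [0.085 0.156 0.043] 
 [[-0.814  0.575  0.089]
 [ 0.577  0.817  0.002]
 [-0.071  0.053 -0.996]]
tilt 5.07944686135877 az 1.596545083879913
to [0.1  0.58 0.28] [-385.295  416.051   69.617]
anti-tilt dir in tool *55 [ 43.851 -32.838  -4.87 ]
```

Call:
servo_tool(
  commands="15 -41 44 7 0;15 -41 44 7 0;15 -41 44 7 0;15 -41 44 7 0;15 -41 44 7 0;15 -41 44 7 0;15 -41 44 7 0;15 -41 44 7 0",
)

```text
t: 32.05
tcp_pos: [0.0147, 0.56, 0.2861]
orientation: [0.925, 2.915, 0.044]
ft_force: [-1.0, 0.9, -2.7]
width: 0.0225
grip_force: 101.5
```

```bash
python3 un.py "[.432,.2745,.26]"
```

```text
32.05 [0.015 0.56  0.286] [-2.304  0.296  0.747  1.823 -0.126  1.1   -0.566] [-1.038  0.933 -2.672] [0.066 0.21  0.054] 
 [[-0.814  0.574  0.088]
 [ 0.577  0.817  0.003]
 [-0.07   0.053 -0.996]]
tilt 5.026068368679928 az 1.6951995611130983
to [0.432 0.275 0.26 ] [-502.452    5.047   61.75 ]
anti-tilt dir in tool *55 [ 43.806 -32.906  -4.818]
```

Call:
servo_tool(
  commands="15 -61 0 6 0;15 -61 0 6 0;15 -61 0 6 0;15 -61 -1 6 0;15 -61 -1 6 0;15 -61 -1 6 0;15 -61 -1 8 0;15 -60 0 8 0",
)

```text
t: 33.05
tcp_pos: [0.4118, 0.2745, 0.2683]
orientation: [0.925, 2.917, 0.047]
ft_force: [0.1, 1.7, -2.6]
width: 0.023
grip_force: 101.7
```

```bash
cat > st.py <<'E'
from workcell import arm
from h import *
s,M=info(arm)
H=np.array([.4322,.2745,.094]);z=M[:,2]
ax0=s['tcp_pos']-.0015*M[:,0]
print('tilt',np.degrees(np.arccos(-z[2])),'tip',ax0+.126*z,'lateral tool xy mm',(M.T@(H-ax0)*1000),'collar-bottom height above plate',(ax0+.031*z)[2]*1000-100)
E
python3 st.py
python3 - <<'E'
from workcell import arm
from h import *
d=[shot(arm,c,c+'7')['color'] for c in('side','top')]
a=cv2.resize(d[0][120:240,150:270],(480,480),interpolation=cv2.INTER_CUBIC)
b=cv2.resize(d[1][205:305,130:230],(320,320),interpolation=cv2.INTER_CUBIC)
b=cv2.copyMakeBorder(b,0,160,0,0,cv2.BORDER_CONSTANT)
cv2.imwrite('pics/ret.png',np.hstack([a,b])[:,:,::-1])
E
```

```text
33.05 [0.412 0.274 0.268] [-1.715  0.164  1.097  2.042 -0.121  0.954  0.394] [ 0.075  1.729 -2.572] [ 0.06   0.108 -0.013] 
 [[-0.814  0.574  0.087]
 [ 0.577  0.817  0.005]
 [-0.068  0.054 -0.996]]
tilt 4.988611048366357 tip [0.424 0.274 0.143] lateral tool xy mm [ -3.19    2.36  175.369] collar-bottom height above plate 137.47690673179372
```

Call:
servo_tool(
  commands="15 -2 1 8 0;15 -1 1 10 0;15 0 0 15 0;15 0 0 15 0;15 0 0 18 0;15 0 0 20 0;15 0 0 20 0;15 0 0 18 0",
)

```text
t: 34.15
tcp_pos: [0.425, 0.2766, 0.1433]
orientation: [0.925, 2.915, 0.043]
ft_force: [-0.2, 0.0, -2.3]
width: 0.023
grip_force: 101.6
```

```bash
python3 st.py
```

```text
34.15 [0.425 0.277 0.143] [-1.438  0.414  0.878  2.138 -0.42   0.699  0.66 ] [-0.169  0.016 -2.26 ] [-0.037  0.194  0.032] 
 [[-0.814  0.574  0.087]
 [ 0.576  0.817  0.001]
 [-0.07   0.051 -0.996]]
tilt 5.006131130115528 tip [0.437 0.276 0.018] lateral tool xy mm [-2.107 -0.083 49.744] collar-bottom height above plate 12.528177969588327
```

Call:
servo_tool(
  commands="15 -1 0 3 0;15 -1 0 3 0;15 0 0 2 0;15 0 0 1.5 0;15 0 0 0.5 0;26 0 0 0 0;30 0 0 0 0;36 0 0 0 0",
  force=40,
)

```text
t: 35.15
tcp_pos: [0.4282, 0.2756, 0.1355]
orientation: [0.926, 2.914, 0.045]
ft_force: [1.3, -0.1, 0.0]
width: 0.0361
grip_force: 0.0
```

Call:
servo_tool(
  commands="50 0 0 0 0;70 0 0 0 0;85 0 0 0 0;85 0 0 0 0;85 0 0 -5 0;85 0 0 -15 0;85 0 0 -30 0;85 0 0 -40 0",
)

```text
t: 36.15
tcp_pos: [0.4198, 0.2747, 0.2262]
orientation: [0.927, 2.914, 0.043]
ft_force: [-0.5, 1.3, 0.5]
width: 0.0852
grip_force: 0.0
```

```bash
python3 st.py; python3 - <<'E'
from workcell import arm
from h import *
np.set_printoptions(precision=4,suppress=True)
for t in('side','top'):
    d=shot(arm,t,t+'8');w=cloud(d);c=d['color'].astype(int);x,y,z=w[...,0],w[...,1],w[...,2];near=np.hypot(x-.432,y-.2745)<.06
    m=near&(z>.155)&(z<.168)&(c.sum(-1)<150);P=w[m];print(t,'handle',len(P),P.mean(0) if len(P) else 0,np.percentile(P[:,2],[5,95]) if len(P) else 0, cv2.minAreaRect((P[:,:2]*1000).astype(np.float32)) if len(P)>4 else 0)
    m=near&(np.abs(z-.1065)<.012)&(c.sum(-1)>400);P=w[m];print('collar',len(P),P.mean(0) if len(P) else 0,np.percentile(P[:,2],[5,50,95]) if len(P) else 0)
E
```

```text
36.15 [0.42  0.275 0.226] [-1.613  0.268  1.042  2.076 -0.24   0.867  0.51 ] [-0.465  1.271  0.467] [ 0.053  0.083 -0.002] 
 [[-0.813  0.575  0.088]
 [ 0.578  0.816  0.001]
 [-0.071  0.052 -0.996]]
tilt 5.026707294936279 tip [0.432 0.274 0.101] lateral tool xy mm [  0.639   0.065 132.725] collar-bottom height above plate 95.37584792971077
side handle 91 [0.4291 0.2681 0.1601] [0.1552 0.1634] ((430.71441650390625, 271.1801452636719), (26.706146240234375, 43.17524337768555), 56.08087158203125)
collar 36 [0.4249 0.2579 0.1072] [0.1056 0.1072 0.1088]
top handle 182 [0.4351 0.2701 0.1616] [0.1571 0.1645] ((431.19287109375, 273.398681640625), (23.812503814697266, 41.056884765625), 55.33190155029297)
collar 102 [0.4276 0.2598 0.1067] [0.1027 0.1065 0.1109]
```

```bash
python3 -c "
from workcell import arm
print(arm.hand_in())"
```

```text
the job is handed in; nothing more can be done
None
```

The screw was turned clockwise until it hit a hard stop (torque rose from 0.29 to about 1 N m), with the driver within about 3° of its axis. The driver is back upright in its own stand, released, and the job was handed in at about 36 s. One thing went wrong: the three green look-alike drivers toppled between about 10 s and 20 s, cause not established, and I left them lying.

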